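# Load the petal press and hold its tray at the click

## Robot

A 6-joint arm with a two-finger parallel gripper is mounted at the origin on the work surface. World frame = base frame: x ahead of the robot, y to its left, z up, the work surface at z = 0. Lengths are in m, angles in rad, forces in N, time in s.
With the tool pointing down it reaches from about 0.325 to 0.775 m from the base axis. Payload 5.5 kg.
Tool frame: the origin (TCP) lies midway between the tips of the shut fingers; the grasp point (between the pads) lies robot.pinch_z behind it (robot.pinch_z is the distance from the TCP to the grasp point, in m); z points along the fingers, y is the line along which they close (so a half turn about z gives the same grasp; the last joint's range is limited). The gripper opens to 88 mm and grips with 3 to 60 N. Pads are 20 mm wide; open, the fingers measure 115 mm over their backs; the gripper's body (75 mm by 178 mm) begins 61 mm behind the grasp point.
Start: joints at [1.22, 0.091, 1.231, -0, 1.82, -0.057], TCP at [0.174, 0.574, 0.189] pointing down, gripper open.
Joint ranges: [-2.87, 2.87], [-0.86, 2.18], [0.17, 2.46], [-1.51, 4.65], [0.06, 2.69], [-2.65, 2.65]. Speed limits (rad/s): [2.57, 2.57, 3.01, 3.14, 3.14, 3.14].

## Interface

Orientations are given as a unit quaternion [w, x, y, z].
In Python, from bench import robot gives the robot as it stands.
- The arm moves only by the tool move_arm, never from a script. Its argument "motion" is text: rows parted by semicolons, each of 7 numbers parted by spaces: the shift along the world's x, y, z in m, then the turn, a rotation vector about the world's x, y, z in rad, then the opening, from -1 (shut) to 1 (fully open). In form: tx ty tz ax ay az hand; .... A call has 1 to 10 rows; each row shifts and turns the commanded pose from where the row before left it; what a row does not reach is not made up. A row lasts 1/8 s, in which the tool goes at most 62.5 mm and 10.7 degrees, less where a joint would pass 70% of its speed; a pose out of reach is approached as far as the arm can. A call is refused whole if a number of a shift passes 0.0625 or a number of a turn 0.188, either way. A call with a gripper value outside its range is refused whole. The fingers move at their own pace and stop on an object; "force" is the grip in N (left out, the last holds). Time passes only in rows, so rows that do not move let the fingers close. It gives the time, the measured TCP pose, the force, the opening and the grip force at its end, in the units of the state.
- robot.sense(): the state, without advancing time (a new reading comes with each control period).
- robot.get_image(name): name is "scene" or "top" or "wrist"; returns the picture (400x640x3 uint8, red, green, blue); there is no depth.
- robot.calibration(name): a dict with "K" (3x3 intrinsics, pixels), "k1" (the pictures are not rectified: a ray, as slopes to the right and down, at radius r is drawn at 1 + k1 r^2 times it, then the intrinsics apply), "R" (3x3) and "t" (3): a world point X has camera coordinates R X + t; the wrist camera has in their place "hand_eye" (4x4, takes a point from camera to tool coordinates, whose origin is the TCP and whose axes are the flange's). Camera axes: x right, y down, z forward; pixel columns grow to the right and rows downward; lengths in m; the calibration is good to about 2 mm. A picture is of the moment at which its call begins: read the wrist's pose just before it. calibration takes no time and is no camera call.
- robot.finish_job(): hands the job in; it is judged then, once.
The state is a dict: "t": time; "qpos": joint angles; "qd": joint speeds; "joint_efforts": joint torques, N m; "ee_pos": TCP position; "ee_rot": TCP orientation; "wrist_force": force on the tool from outside, world axes, zero at the start; "ft_torque": the same for the moment, N m; "width": opening from 0.0 (shut) to 1.0 (fully open); "grip_force": force on a finger pad.
Only numpy, scipy, OpenCV 4.12 (cv2) and the standard library are available. Lean on these libraries where they do the work, as an engineer would, in place of code of your own. Each camera call takes 0.05 s, during which the arm holds its last target. There are 200 camera calls.

## Task

Lift the blue petal mould and set it down gently, flat in the nest between the corner stops of the press's tray while the tray is still pulled out. Then take the tray by its black knob and slide it smoothly in under the ram until you feel the ball drop into its notch (the red marks on tray and rails meet), without running on past the notch. Finish there still gripping the knob, the tray resting in the notch, so that I can bring the lever down; leave the pink mould, the glue bottle and the tub of sticks where they are.

Things in the scene. Friction and masses are not known exactly. Their poses are not given: they have to be found in the camera images.
- press: Green cast-iron hand lever press, bolted down. Origin on the work surface straight below the ram; its +x is the way the tray slides in, z up. Base plate x -330 (front) to +140 mm, 170 wide, 18 high; two steel rails along x at y = -61 and +61 mm, tops 32 mm high, each with a red mark at x = -60 mm. Column behind, from x = +62 mm.
- ram_foot (a point): Centre of the underside of the ram's square foot, 85 x 85 mm, 136 mm above the work surface. The press head above it reaches forward to x = -45 mm of the press frame, 220 to 306 mm high; the lever at the side sticks up and back to 460 mm.
- slide (a joint): Tray position along the rails, m: 0 = pulled right out, grows as it slides in. Starts at 0 to 0.04. At 0.180 the sprung ball under it sits in its notch (red marks in line, nest under the ram); end stop 0.205. Drag 1.5 N plus 6 N per m/s; it stays where left. The ball pulls it in over the last 3.5 mm before the notch; pushing out again, either way, takes 5 to 7 N on top of the drag.
- nest (a point): Centre of the nest on the aluminium tray's top, 36 mm above the work surface: the middle of the mould's underside goes here. Axes parallel to the press's; lies at x = -180 mm + joint value in its frame, y = 0. Corner stops 6 mm high leave 70 mm (x) by 54 mm (y), 3 mm of play all round; 42 mm open in the middle of the long sides for fingers.
- knob_mid (a point): Middle of the grip of the tray's black upright round knob, on its axis, 68 mm above the work surface, 130 mm in front (-x) of the nest. 26 mm in diameter from 54 to 82 mm above the work surface, top at 87 mm; grip it from any side. Below it the tray's 36 mm wide tongue, top 36 mm high.
- mould_blue_mid (a point): Centre (half-way up) of the blue mould: a closed two-part block 64 (x) x 48 (y) x 44 mm (z), lower half bare aluminium, upper half blue with a small cream flower on top, about 0.33 kg. Stands on the work surface. Its x axis is the long side, which goes along the press's x in the nest, either way round. Grip across the 48 mm width.
- mould_pink_mid (a point): Centre of the pink mould, same shape and size as the blue one; to be left alone.
- glue_mid (a point): Middle, 57 mm up, of a white glue bottle with blue cap, 42 mm in diameter, 115 mm high; to be left alone.
- tub_mid (a point): Middle, 50 mm up, of a grey tub of bamboo sticks, 66 mm in diameter, 100 mm high, sticks up to 180 mm; to be left alone.
Not all that is in view belongs to the job. Several things look just like the part that bears mould_blue_mid: the one meant starts nearest to the robot's base.

How it is judged:
On the way, in this order (a step that is already met when the one before it is completed fails the run):
1. the blue mould sits flat in the nest with the tray still out (horizontal distance between mould_blue_mid and nest below 0.006 m and z of mould_blue_mid in the frame of nest below 0.0245 m and angle between mould_blue_mid's own z axis and vertical below 0.06 rad and angle between the x axis of mould_blue_mid and the x axis of nest, either way round below 0.2 rad and value of joint slide below 0.1 m), for 0.2 s.
2. the tray has been slid into the notch with the mould in its nest (value of joint slide between 0.178 and 0.182 m and horizontal distance between mould_blue_mid and nest below 0.006 m and contact force between the fingers and slide above 2 N), for 0.2 s.
At the end, for the whole second after the job is handed in: Tray still and within 2 mm of the notch (0.180), fingers still on its knob (over 2 N, within 30 mm of its middle), blue mould flat and square in the nest (within 6 mm of its centre, under 2.5 mm high), pink mould, glue and tub within 20 mm of where they stood (all of step 2 and velocity of joint slide between -0.01 and 0.01 m/s and distance between the grasp point and knob_mid below 0.03 m and z of mould_blue_mid in the frame of nest below 0.0245 m and angle between mould_blue_mid's own z axis and vertical below 0.06 rad and angle between the x axis of mould_blue_mid and the x axis of nest, either way round below 0.2 rad and distance of each of mould_pink_mid, glue_mid, tub_mid from where it was at the start of the episode below 0.02 m); the arm keeps its last pose, push and grip.
It fails at once if the tray was run on past the notch (more than 10 mm) (value of joint slide above 0.19 m).
It fails at once if the mould was dropped into the nest, or the tray slammed (mould faster than 0.45 m/s in the nest) (horizontal distance between mould_blue_mid and nest below 0.02 m and z of mould_blue_mid in the frame of nest below 0.03 m and linear speed of mould_blue above 0.45 m/s).
It fails at once if a bystander was knocked or moved (distance of any of mould_pink_mid, glue_mid, tub_mid from where it was at the start of the episode above 0.03 m).
It also fails if it takes over 58 s, if anything falls off the work surface, if the arm or the gripper's body presses on something with over 40 N, if the wrist force passes 120 N, or if a joint passes its speed limit or range.

## Working session

There is one attempt and no reset: what is moved stays moved. The work goes in short steps, Python scripts to look and compute and a tool call to move; the robot and the scene stay as the last step left them, time stands still between calls to the robot, and variables do not carry over. Pictures are saved under pics/ and viewed, at most 10 in all, crops included, and the job is handed in when it is done.

Besides the shell and the picture viewer there is one more tool, called after "Emit:" as name(argument=value, ...) on one line, values as JSON. move_arm: Moves the arm, as the interface text tells. Its arguments: {"type":"object","properties":{"motion":{"type":"string"},"force":{"type":"number"}},"required":["motion"]}

```bash
ls; mkdir -p pics
python3 - <<'E'
from bench import robot
import cv2,numpy as np
np.set_printoptions(precision=4,suppress=True)
for n in("scene","top"):
    cv2.imwrite(f"pics/{n}0.png",robot.get_image(n)[...,::-1])
    c=robot.calibration(n);print(n,c)
print(robot.calibration("wrist"),robot.pinch_z);print(robot.sense())
E
```

```text
pics
scene {'K': array([[502.1036,   0.    , 324.009 ],
       [  0.    , 502.1036, 204.2122],
       [  0.    ,   0.    ,   1.    ]]), 'k1': -0.07099412729037187, 'R': array([[-0.6981,  0.7159, -0.0036],
       [ 0.5214,  0.505 , -0.6879],
       [-0.4906, -0.4821, -0.7258]]), 't': array([ 0.3733, -0.2867,  1.5198])}
top {'K': array([[385.6617,   0.    , 319.9576],
       [  0.    , 385.6617, 195.1166],
       [  0.    ,   0.    ,   1.    ]]), 'k1': -0.01024023693017247, 'R': array([[ 0.0097, -0.9997, -0.0228],
       [-0.9813, -0.0051, -0.1922],
       [ 0.192 ,  0.0242, -0.9811]]), 't': array([0.0937, 0.6189, 0.9336])}
{'K': array([[311.2092,   0.    , 323.1053],
       [  0.    , 311.2092, 194.6281],
       [  0.    ,   0.    ,   1.    ]]), 'k1': -0.06169130133989239, 'hand_eye': array([[-0.0007, -0.9548, -0.2972,  0.0823],
       [ 1.    , -0.0005, -0.0007,  0.0002],
       [ 0.0005, -0.2972,  0.9548, -0.1946],
       [ 0.    ,  0.    ,  0.    ,  1.    ]])} 0.0187
{'t': 0.1, 'qpos': array([ 1.2203,  0.0918,  1.2317, -0.    ,  1.8198, -0.0567]), 'qd': array([ 0.0006, -0.0019, -0.0012, -0.0009,  0.0021,  0.0006]), 'joint_efforts': array([  0.0021, -44.7861, -40.7567,   0.0698,   0.0285,  -0.0001]), 'ee_pos': array([0.1737, 0.574 , 0.1876]), 'ee_rot': array([-0.0002,  0.1464,  0.9892, -0.0008]), 'wrist_force': array([-0.532 , -0.5354,  0.787 ]), 'ft_torque': array([-0.0067,  0.0153,  0.0004]), 'grip_force': 0.0, 'width': 1.0007681715416796}
```

View pics/scene0.png

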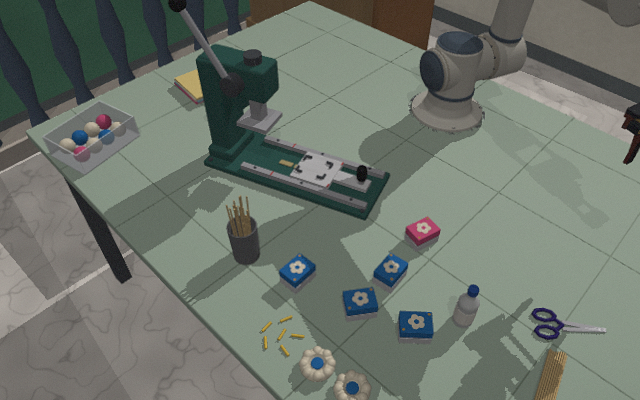

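View pics/top0.png

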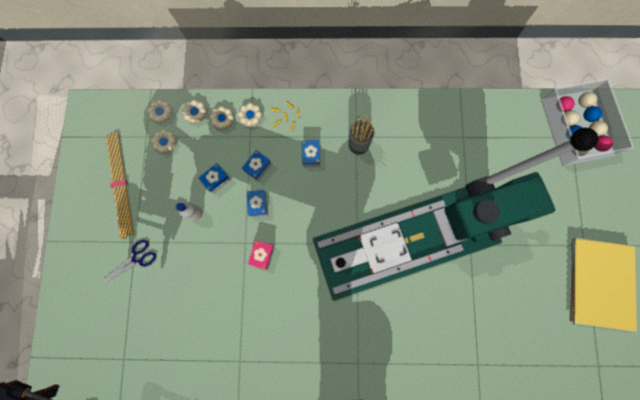

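The scene view shows four blue moulds at about (297,270), (391,269), (360,301) and (415,324), with the pink one at (423,230). In the top view the blue ones are at (311,152), (257,203), (256,165) and (213,177). The base projects to roughly (359,450), so the mould at (257,203) is the nearest. In the top view the knob is at (341,262), the nest at (386,247) and the glue at (188,210).

```bash
cat > h.py <<'E'
from bench import robot
import cv2,numpy as np
from scipy.spatial.transform import Rotation as Ro
np.set_printoptions(precision=4,suppress=True)
def cam(name):
    c=robot.calibration(name)
    if name!="wrist": return c["K"],c["k1"],c["R"],np.array(c["t"])
    s=robot.sense();w=s["ee_rot"];T=np.eye(4)
    T[:3,:3]=Ro.from_quat([w[1],w[2],w[3],w[0]]).as_matrix();T[:3,3]=s["ee_pos"]
    M=np.linalg.inv(T@c["hand_eye"]);return c["K"],c["k1"],M[:3,:3],M[:3,3]
def ray(C,px,z):
    K,k,R,t=C;d=(np.atleast_2d(px)-[K[0,2],K[1,2]])/K[0,0]
    u=d.copy()
    for _ in range(8): u=d/(1+k*(u**2).sum(1,keepdims=True))
    v=np.c_[u,np.ones(len(u))]@R; o=-R.T@t
    return o+v*((z-o[2])/v[:,2])[:,None]
def project(C,X):
    K,k,R,t=C;c=np.atleast_2d(X)@R.T+t;u=c[:,:2]/c[:,2:];u*=1+k*(u**2).sum(1,keepdims=True)
    return u*K[0,0]+[K[0,2],K[1,2]]
def hsv(im): return cv2.cvtColor(im,cv2.COLOR_RGB2HSV)
def blobs(m,amin=30,amax=1e9):
    n,l,s,c=cv2.connectedComponentsWithStats(m.astype(np.uint8))
    return [(s[i,4],c[i],l==i) for i in range(1,n) if amin<s[i,4]<amax]
E
python3 - <<'E'
from h import *
C=cam("top");im=cv2.imread("pics/top0.png")[...,::-1].copy();H=hsv(im)
m=(H[...,0]>100)&(H[...,0]<125)&(H[...,1]>150)&(H[...,2]>50)
for a,c,l in blobs(m,100):
    P=np.argwhere(l)[:,::-1].astype(np.float32)
    r=cv2.minAreaRect(P);b=ray(C,cv2.boxPoints(r),.040)[:,:2]
    p=ray(C,r[0],.040)[0]
    e=b[1]-b[0],b[2]-b[1];L=max(e,key=np.linalg.norm)
    print(a,c,"xy",p[:2],"dist",np.hypot(*p[:2]),"sides",[np.linalg.norm(q) for q in e],"long ang",np.arctan2(L[1],L[0]))
print("knob",ray(C,[341,262.5],.087),"nest",ray(C,[386,247],.036),"pink",ray(C,[261,255],.04),"glue top",ray(C,[182,207],.115),"tub",ray(C,[360,140],.05))
E
python3 - <<'E'
import cv2
a=cv2.imread("pics/top0.png")[120:310,230:490];cv2.imwrite("pics/top0c.png",cv2.resize(a,None,fx=3,fy=3,interpolation=2))
E
```

```text
208 [592.7067 113.5   ] xy [ 0.8527 -0.6404] dist 1.0663851617755264 sides [np.float64(0.05169659645477704), np.float64(0.03806203126737392)] long ang -1.1811696679308694
195 [310.159  151.3179] xy [0.742  0.1255] dist 0.7525185419794015 sides [np.float64(0.04613843203616345), np.float64(0.05899872113389515)] long ang -3.131405526460861
262 [255.9924 164.458 ] xy [0.706  0.2727] dist 0.7568528446755736 sides [np.float64(0.06391153453481754), np.float64(0.04983746632793979)] long ang -0.6289078421076542
277 [213.2996 177.4621] xy [0.6697 0.3858] dist 0.7729337826246442 sides [np.float64(0.06260219646652226), np.float64(0.05204912021809339)] long ang -0.8553901332862272
230 [256.2    202.9913] xy [0.6017 0.2671] dist 0.6583289601243734 sides [np.float64(0.04601902201246487), np.float64(0.062480754610446256)] long ang -3.04959091904947
knob [[0.4468 0.045  0.087 ]] nest [[ 0.4881 -0.072   0.036 ]] pink [[0.4648 0.2487 0.04  ]] glue top [[0.5762 0.4342 0.115 ]] tub [[ 0.7713 -0.0072  0.05  ]]
```

View pics/top0c.png

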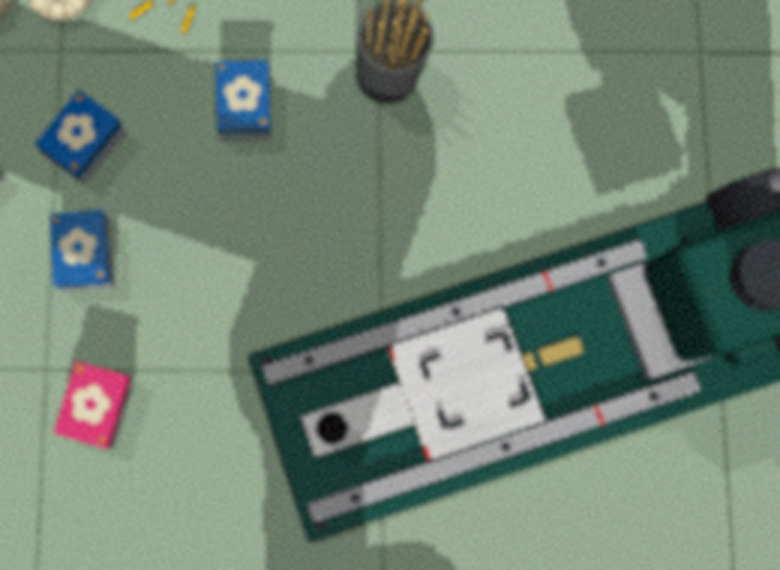

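Cropped top view: the target mould is near full-image (257,203), nearly square to the world axes. The press points to about -1.23 rad. The knob is at crop (332,428). The tray is still out, with its red marks well short of the rail marks. Moving over the mould now.

Emit:
move_arm(motion="0.0475 -0.034 0 0 0 0.0425 1; 0.0475 -0.034 0 0 0 0.0425 1; 0.0475 -0.034 0 0 0 0.0425 1; 0.0475 -0.034 0 0 0 0.0425 1; 0.0475 -0.034 0 0 0 0.0425 1; 0.0475 -0.034 0 0 0 0.0425 1; 0.0475 -0.034 0 0 0 0.0425 1; 0.0475 -0.034 0 0 0 0.0425 1; 0.0475 -0.034 0 0 0 0.0425 1; 0 0 0 0 0 0 1")

```text
t: 1.35
ee_pos: [0.6035, 0.2649, 0.1861]
ee_rot: [-0.001, -0.042, 0.999, -0.001]
wrist_force: [-0.5, 0.6, -0.6]
width: 1.002
grip_force: 0.0
```

```bash
cat > mould.py <<'E'
from h import *
import sys
C=cam("wrist");im=robot.get_image("wrist");cv2.imwrite(f"pics/{sys.argv[1]}.png",im[...,::-1]);H=hsv(im)
m=(H[...,0]>100)&(H[...,0]<125)&(H[...,1]>130)&(H[...,2]>40)
s=robot.sense();print(s["ee_pos"],s["ee_rot"],s["qpos"],s["wrist_force"])
m=cv2.morphologyEx(m.astype(np.uint8),cv2.MORPH_CLOSE,np.ones((5,5)))
for a,c,l in blobs(m,800):
    r=cv2.minAreaRect(np.argwhere(l)[:,::-1].astype(np.float32));b=ray(C,cv2.boxPoints(r),.044)[:,:2]
    e=b[1]-b[0],b[2]-b[1];L=max(e,key=np.linalg.norm);ang=np.arctan2(L[1],L[0])
    print("blue",a,c,"rect xy",ray(C,r[0],.044)[0][:2],"sides",[np.linalg.norm(q) for q in e],"ang",(ang+np.pi/2)%np.pi-np.pi/2)
# flower: pale blob whose surround is blue
f=(H[...,1]<110)&(H[...,2]>110)
for a,c,l in blobs(f,60,3000):
    d=cv2.dilate(l.astype(np.uint8),np.ones((7,7)))>0
    if (m[d&~l]>0).mean()>.7: print("flower",a,c,ray(C,c,.046)[0])
E
python3 mould.py w1
```

```text
[0.602  0.2668 0.1869] [-0.0013 -0.0427  0.9991 -0.0003] [ 0.3653  0.2557  1.0505  0.0002  1.8381 -1.2908] [ 0.319   0.6007 -0.8796]
blue 1195 [589.549   79.4895] rect xy [0.4728 0.5434] sides [np.float64(0.05714712998277665), np.float64(0.06533324318750411)] ang 0.6635501160249828
blue 1759 [325.4224 172.3729] rect xy [0.6009 0.2667] sides [np.float64(0.04542959716441352), np.float64(0.06498421717600439)] ang 0.10399809414429861
blue 1270 [419.5024 228.3898] rect xy [0.6672 0.3826] sides [np.float64(0.0621700013608394), np.float64(0.05581351339970174)] ang -0.8598535814241739
blue 1631 [322.5181 254.1036] rect xy [0.7026 0.2726] sides [np.float64(0.06927045522996364), np.float64(0.051490889843227465)] ang -0.6415702637979717
flower 574 [325.5592 175.3641] [0.6025 0.2675 0.046 ]
flower 447 [322.2953 259.0716] [0.706  0.2724 0.046 ]
```

View pics/w1.png

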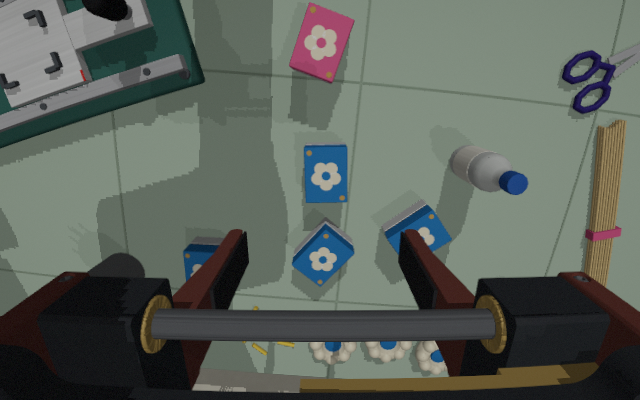

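The wrist view shows the target mould at (325,173), between the pink one (322,43) and a decoy (322,255). The fingers are aligned with it. The rectangle and the flower agree on (0.602, 0.267), so I'm descending.

Emit:
move_arm(motion="0 0 -0.045 0 0 0.01 1; 0 0 -0.045 0 0 0 1; 0 0 -0.045 0 0 0 1; 0 0 -0.03 0 0 0 1; 0 0 -0.012 0 0 0 1; 0 0 0 0 0 0 1; 0 0 0 0 0 0 0.2; 0 0 0 0 0 0 -0.2; 0 0 0 0 0 0 -0.2; 0 0 0 0 0 0 -0.2", force=25)

```text
t: 2.65
ee_pos: [0.6014, 0.2683, 0.012]
ee_rot: [0.0, -0.049, 0.999, 0.0]
wrist_force: [0.4, 0.4, 0.1]
width: 0.588
grip_force: 0.0
```

Emit:
move_arm(motion="0 0 0 0 0 0 -1; 0 0 0 0 0 0 -1; 0 0 0 0 0 0 -1; 0 0 0 0 0 0 -1", force=25)

```text
t: 3.15
ee_pos: [0.6012, 0.2683, 0.0116]
ee_rot: [-0.0, -0.049, 0.999, 0.0]
wrist_force: [0.5, -0.7, -0.3]
width: 0.137
grip_force: 0.0
```

```bash
python3 mould.py w2
python3 - <<'E'
from h import *
a=robot.get_image("scene")[140:340,230:530]
cv2.imwrite("pics/s2.png",np.vstack([cv2.resize(a,(600,400)),cv2.imread("pics/w2.png")[...,::-1][80:280,20:620]])[...,::-1])
E
```

```text
[0.6012 0.2683 0.0116] [-0.     -0.0493  0.9988 -0.    ] [ 0.3681  0.2817  1.3309 -0.      1.529  -1.3014] [ 0.5993 -0.5789 -0.5467]
blue 3956 [320.4906 215.4446] rect xy [0.5909 0.2663] sides [np.float64(0.04563199507517542), np.float64(0.05142116315460995)] ang 0.13788158750132373
blue 1585 [490.9703 360.0063] rect xy [0.6683 0.388 ] sides [np.float64(0.05468970365460216), np.float64(0.04356962460548503)] ang -0.8952688733343597
blue 1028 [324.9757 357.1459] rect xy [0.6847 0.277 ] sides [np.float64(0.02539036834539824), np.float64(0.03151160407783059)] ang 0.1208750244114658
blue 1387 [133.1694 362.7664] rect xy [0.7026 0.148 ] sides [np.float64(0.030987700049179077), np.float64(0.04089852846651274)] ang 0.14226056191861747
flower 1086 [484.849  354.1805] [0.6697 0.384  0.046 ]
```

View pics/s2.png

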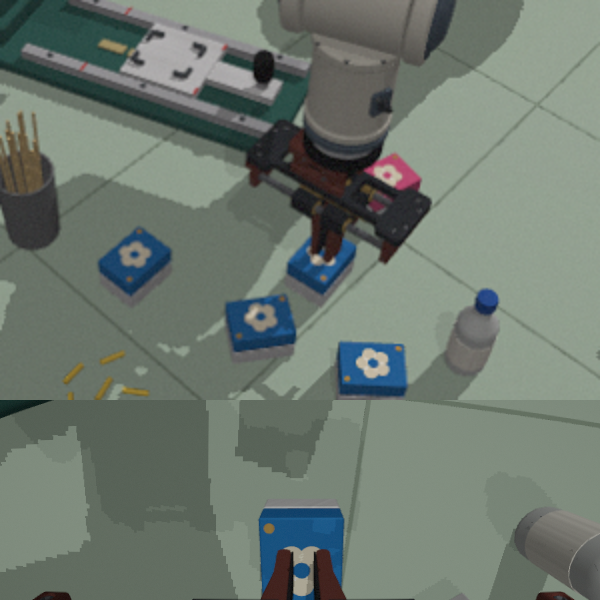

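The scene crop shows the shut fingers at the flower, composite (322,250), and nothing is gripped. I'll work out at what height the tips really are.

Run:
```python
from h import *
s=robot.sense();C=cam("scene");p=s["ee_pos"]
for z in(.0116,.03,.046,.06,.08,.11): print(z,(project(C,[p[0],p[1],z])-[230,140])*2, project(cam("wrist"),[p[0],p[1],z])+[-20,320])
print({k:s[k] for k in("t","width","grip_force","wrist_force","ee_pos","ft_torque")})
a=robot.get_image("scene")[225:295,350:430]
b=robot.get_image("wrist")[180:320,240:400]
cv2.imwrite("pics/z3.png",np.hstack([cv2.resize(a,(400,350),interpolation=2),cv2.resize(b,(400,350))])[...,::-1])
```

```text
0.0116 [[322.1099 270.6147]] [[302.8611 545.2907]]
0.03 [[323.7377 260.5994]] [[302.8406 556.89  ]]
0.046 [[325.1852 251.6814]] [[302.8195 568.8212]]
0.06 [[326.477  243.7135]] [[302.7979 581.0531]]
0.08 [[328.3644 232.055 ]] [[302.7605 602.3448]]
0.11 [[331.2922 213.9324]] [[302.6826 646.834 ]]
{'t': 3.25, 'width': 0.03565323152518168, 'grip_force': 0.0, 'wrist_force': array([ 0.5548,  0.3669, -1.058 ]), 'ee_pos': array([0.6013, 0.2683, 0.0116]), 'ft_torque': array([ 0.0141, -0.009 ,  0.0219])}
```

View pics/z3.png

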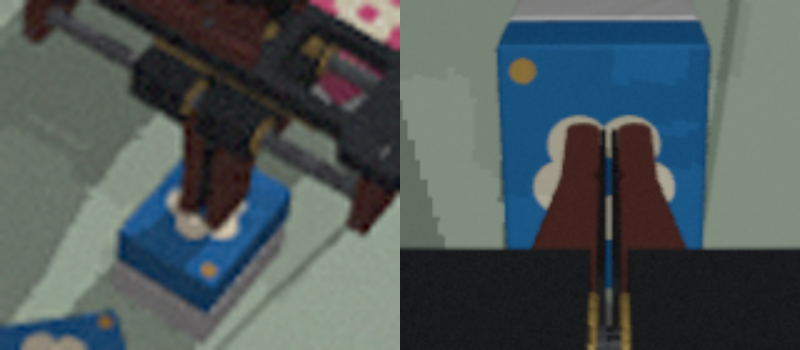

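The tips show at wrist rows of about 230, both here and in the open view w1. The given TCP geometry predicts about row 211, and row 230 fits fingers ending some 34 mm behind the stated TCP. So the real tips are about 34 mm higher than reported, and they closed just above the flower. I'll lift, open, then go lower in small steps while watching the force.

Emit:
move_arm(motion="0 0 0.02 0 0 0 -1; 0 0 0 0 0 0 1; 0 0 0 0 0 0 1; 0 0 0 0 0 0 1; 0 0 0 0 0 0 1; 0 0 0 0 0 0 1; 0 0 0 0 0 0 1; 0 0 0 0 0 0 1; 0 0 0 0 0 0 1; 0 0 0 0 0 0 1")

```text
t: 4.6
ee_pos: [0.6012, 0.2683, 0.0316]
ee_rot: [-0.0, -0.049, 0.999, -0.0]
wrist_force: [0.3, -0.1, 0.0]
width: 0.977
grip_force: 0.0
```

Run:
```python
from h import *
s=robot.sense();print({k:s[k] for k in("t","width","wrist_force","ee_pos")})
im=robot.get_image("wrist");C=robot.calibration("wrist");cv2.imwrite("pics/w4.png",im[...,::-1])
H=hsv(im)
# finger masks: dark/brown; tip rows for left/right fingers
g=im.astype(int);f=((H[...,0]<12)|(H[...,0]>170))&(H[...,1]>80)&(H[...,2]<130)|(H[...,2]<32)
f=f.astype(np.uint8);f[:150]=0;n,l,st,c=cv2.connectedComponentsWithStats(f)
i=l[340,100];print(i)
for a,b in((200,300),(350,450)):
    q=np.argwhere(l[:,a:b]==i);top=q[:,0].min();print("tip row",top,"cols",a+q[q[:,0]<=top+3][:,1].min(),a+q[q[:,0]<=top+3][:,1].max())
M=np.linalg.inv(C["hand_eye"])
for z in(0,-.017,-.034):
    for x in(-.01,.01):
        print(z,x,project((C["K"],C["k1"],M[:3,:3],M[:3,3]),[[x,-.044,z],[x,.044,z]]).ravel())
```

```text
{'t': 4.6, 'width': 0.977323083200869, 'wrist_force': array([ 0.3088, -0.0723,  0.0167]), 'ee_pos': array([0.6012, 0.2683, 0.0316])}
0
tip row 0 cols 200 299
tip row 0 cols 350 449
0 -0.01 [258.8944 238.7033 386.8634 238.619 ]
0 0.01 [256.9715 211.4175 388.7309 211.3278]
-0.017 -0.01 [253.6876 250.22   392.0379 250.1304]
-0.017 0.01 [251.4081 221.0299 394.256  220.934 ]
-0.034 -0.01 [247.5821 263.7511 398.1056 263.6557]
-0.034 0.01 [244.8388 232.4009 400.7805 232.2979]
```

The open tips at about (246,232) and (400,232) match tool z = -0.034. Descending carefully.

Emit:
move_arm(motion="0 0 -0.02 0 0 0 1; 0 0 -0.01 0 0 0 1; 0 0 -0.006 0 0 0 1; 0 0 -0.004 0 0 0 1; 0 0 0 0 0 0 1")

```text
t: 5.28
ee_pos: [0.6012, 0.2683, -0.0086]
ee_rot: [-0.0, -0.049, 0.999, -0.0]
wrist_force: [0.3, -0.3, -0.2]
width: 1.0
grip_force: 0.0
```

Emit:
move_arm(motion="0 0 -0.004 0 0 0 1; 0 0 -0.004 0 0 0 1; 0 0 -0.004 0 0 0 1; 0 0 0 0 0 0 1")

```text
t: 5.78
ee_pos: [0.6009, 0.2682, -0.021]
ee_rot: [-0.0, -0.049, 0.999, -0.0]
wrist_force: [0.6, -0.2, -0.5]
width: 0.997
grip_force: 0.0
```

TCP z reads -0.021 with no contact, so the fingers really are shorter than stated. A little lower, then close.

Emit:
move_arm(motion="0 0 -0.004 0 0 0 1; 0 0 0 0 0 0 -1; 0 0 0 0 0 0 -1; 0 0 0 0 0 0 -1; 0 0 0 0 0 0 -1; 0 0 0 0 0 0 -1; 0 0 0 0 0 0 -1; 0 0 0 0 0 0 -1; 0 0 0 0 0 0 -1", force=25)

```text
t: 6.9
ee_pos: [0.6013, 0.2681, -0.0243]
ee_rot: [0.0, -0.049, 0.999, -0.0]
wrist_force: [-0.3, -0.9, 1.0]
width: 0.547
grip_force: 25.0
```

Gripped at 48 mm width. Lifting, then carrying to a viewpoint beside the press.

Emit:
move_arm(motion="0 0 0.02 0 0 0 -1; 0 0 0.04 0 0 0 -1; 0 0 0.055 0 0 0 -1; 0 0 0.055 0 0 0 -1; -0.006 -0.04 0 0 0 0 -1; -0.008 -0.05 0 0 0 0 -1; -0.008 -0.05 0 0 0 0 -1; -0.008 -0.05 0 0 0 0 -1; -0.001 -0.028 0 0 0 0 -1; 0 0 0 0 0 0 -1", force=30)

```text
t: 8.15
ee_pos: [0.5701, 0.0486, 0.1466]
ee_rot: [0.0, -0.048, 0.999, -0.0]
wrist_force: [-0.5, -0.1, -2.7]
width: 0.545
grip_force: 30.0
```

Run:
```python
from h import *
s=robot.sense();print({k:s[k] for k in("t","width","wrist_force","ee_pos","ee_rot","qpos")})
C=cam("wrist");im=robot.get_image("wrist");cv2.imwrite("pics/w5.png",im[...,::-1]);H=hsv(im)
r=((H[...,0]<8)|(H[...,0]>172))&(H[...,1]>140)&(H[...,2]>110)
for a,c,l in blobs(r,6): print("red",a,c,ray(C,c,.033)[0][:2])
```

```text
{'t': 8.15, 'width': 0.5451278723881814, 'wrist_force': array([-0.5445, -0.0523, -2.7017]), 'ee_pos': array([0.5701, 0.0486, 0.1466]), 'ee_rot': array([ 0.0004, -0.0478,  0.9989, -0.    ]), 'qpos': array([ 0.0255,  0.0109,  1.3879, -0.    ,  1.7421, -1.641 ])}
red 32 [244.75   22.375] [ 0.4283 -0.0358]
red 39 [92.9487 51.1026] [ 0.4623 -0.1812]
red 25 [271.92 121.36] [ 0.5143 -0.0065]
red 29 [139.5172 171.7931] [ 0.5771 -0.1418]
```

View pics/w5.png

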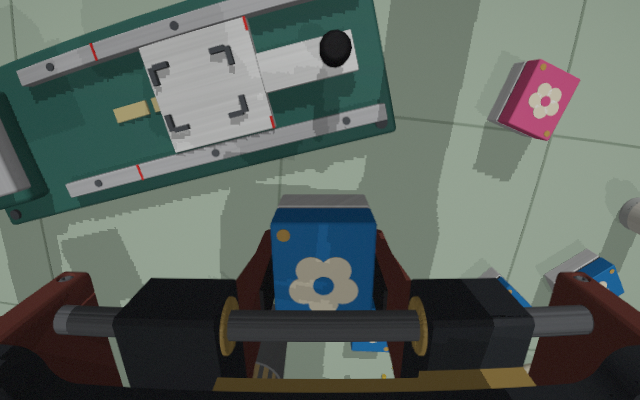

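The view shows the rail marks at (93,51) and (140,172), the tray marks at (245,22) and (272,121), the corner stops around (199,89), the knob at (335,48), and the mould held square with its flower at (323,286). Next I'll compute the target.

Run:
```python
from h import *
C=cam("wrist");s=robot.sense()
R=ray(C,[[92.95,51.1],[139.52,171.79]],.032)[:,:2];T=ray(C,[[244.75,22.4],[271.92,121.4]],.036)[:,:2]
y=R[1]-R[0];print("sep",np.hypot(*y));y/=np.hypot(*y);x=np.array([y[1],-y[0]])
print("ang",np.arctan2(x[1],x[0]),"slide",.18-(R.mean(0)-T.mean(0))@x,"nest",T.mean(0)+.06*x)
print("tray ang",np.arctan2(*(T[1]-T[0]))-np.pi/2)
print("stops mean",ray(C,[[157,70],[222,52],[177,126],[239,109]],.039).mean(0)[:2],"knob",ray(C,[335,48],.082)[0],"knob-from-nest",T.mean(0)-.07*x)
f=ray(C,[323,286],s["ee_pos"][2]+.0243+.045)[0];d=f[:2]-s["ee_pos"][:2];w=s["ee_rot"]
print("flower off world",d)
```

```text
sep 0.12161711921588277
ang -1.239496612182436 slide 0.03055780448467063 nest [ 0.4912 -0.076 ]
tray ang -0.33011978523444485
stops mean [ 0.491  -0.0746] knob [0.4501 0.0477 0.082 ] knob-from-nest [0.4489 0.047 ]
flower off world [0.0013 0.0002]
```

Emit:
move_arm(motion="0 0 0 0 0 -0.167 -1; 0 0 0 0 0 -0.167 -1; 0 0 0 0 0 -0.167 -1; 0 0 0 0 0 -0.167 -1; -0.0199 -0.0308 0 0 0 -0.167 -1; -0.0199 -0.0308 0 0 0 -0.167 -1; -0.0198 -0.0308 0 0 0 -0.167 -1; -0.0198 -0.0308 0 0 0 -0.167 -1; 0 0 -0.03 0 0 0 -1; 0 0 0 0 0 0 -1")

```text
t: 9.45
ee_pos: [0.4896, -0.0717, 0.1136]
ee_rot: [-0.002, 0.58, 0.815, -0.001]
wrist_force: [-0.6, 0.2, -3.9]
width: 0.546
grip_force: 30.0
```

Run:
```python
from h import *
s=robot.sense();print({k:s[k] for k in("t","wrist_force","ee_pos","ee_rot","qpos")})
w=s["ee_rot"];th=2*np.arctan2(w[2],w[1])-np.pi/2;print("mould x ang",(th-np.pi/2+np.pi/2)%np.pi-np.pi/2)
```

```text
{'t': 9.45, 'wrist_force': array([-0.5729,  0.1765, -3.9063]), 'ee_pos': array([ 0.4896, -0.0717,  0.1136]), 'ee_rot': array([-0.0022,  0.5795,  0.815 , -0.0006]), 'qpos': array([-0.2147, -0.1915,  1.6364,  0.0007,  1.7011, -0.5491])}
mould x ang -1.2362813066669962
```

Emit:
move_arm(motion="0 0 -0.04 0 0 -0.003 -1; 0 0 -0.03 0 0 0 -1; 0 0 -0.015 0 0 0 -1; 0 0 0 0 0 0 -1; 0 0 0 0 0 0 -1")

```text
t: 10.07
ee_pos: [0.492, -0.0728, 0.0325]
ee_rot: [0.001, 0.581, 0.814, 0.001]
wrist_force: [-0.3, 0.8, -3.0]
width: 0.544
grip_force: 30.0
```

Run:
```python
from h import *
s=robot.sense();print({k:s[k] for k in("t","wrist_force","ee_pos","ee_rot","qpos")})
C=cam("wrist");im=robot.get_image("wrist");b=robot.get_image("scene")[100:220,250:410]
cv2.imwrite("pics/w6.png",np.hstack([im[:300,180:480],cv2.resize(b,(400,300),interpolation=2)])[...,::-1]);H=hsv(im)
r=((H[...,0]<8)|(H[...,0]>172))&(H[...,1]>140)&(H[...,2]>110)
for a,c,l in blobs(r,6): print("red",a,c,ray(C,c,.036)[0][:2])
```

```text
{'t': 10.075, 'wrist_force': array([-0.3327,  0.7962, -3.0419]), 'ee_pos': array([ 0.492 , -0.0728,  0.0325]), 'ee_rot': array([0.0012, 0.5809, 0.8139, 0.0005]), 'qpos': array([-0.2154, -0.1646,  1.757 ,  0.0001,  1.5467, -0.5465])}
red 58 [246.8448 143.0345] [ 0.4293 -0.035 ]
red 75 [392.88 143.48] [ 0.5143 -0.0062]
```

View pics/w6.png

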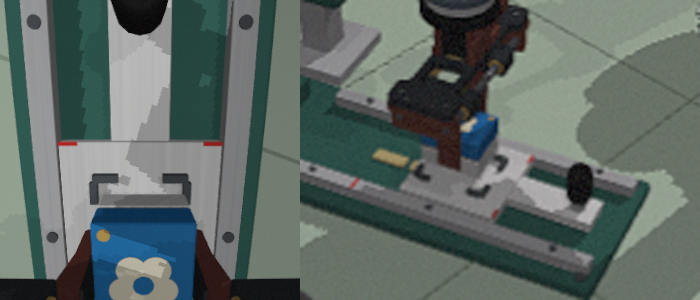

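The nest is directly below with the tray marks at (247,143) and (393,143). The tool needs about 3 mm more, by (-0.001, -0.003). Correcting and lowering.

Emit:
move_arm(motion="-0.001 -0.003 0 0 0 0 -1; 0 0 -0.006 0 0 0 -1; 0 0 -0.006 0 0 0 -1; 0 0 0 0 0 0 -1; 0 0 0 0 0 0 -1")

```text
t: 10.8
ee_pos: [0.4898, -0.0758, 0.0185]
ee_rot: [-0.0, 0.581, 0.814, -0.0]
wrist_force: [0.7, 0.4, -3.2]
width: 0.545
grip_force: 30.0
```

Emit:
move_arm(motion="0.001 -0.0005 -0.003 0 0 0 -1; 0 0 -0.002 0 0 0 -1; 0 0 -0.001 0 0 0 -1; 0 0 0 0 0 0 -1; 0 0 0 0 0 0 -1")

```text
t: 11.42
ee_pos: [0.4909, -0.0764, 0.0127]
ee_rot: [0.0, 0.581, 0.814, 0.0]
wrist_force: [0.3, 0.3, -3.0]
width: 0.544
grip_force: 30.0
```

Emit:
move_arm(motion="0 0 -0.001 0 0 0 -1; 0 0 -0.001 0 0 0 -1; 0 0 0 0 0 0 -1; 0 0 0 0 0 0 -1")

```text
t: 11.92
ee_pos: [0.4911, -0.0765, 0.0117]
ee_rot: [0.0, 0.581, 0.814, 0.0]
wrist_force: [-3.2, 0.5, 6.0]
width: 0.545
grip_force: 30.0
```

It has seated with about 9 N of contact. Releasing and rising.

Emit:
move_arm(motion="0 0 0 0 0 0 0.2; 0 0 0 0 0 0 0.5; 0 0 0 0 0 0 0.5; 0 0 0 0 0 0 0.6; 0 0 0.01 0 0 0 0.6; 0 0 0.03 0 0 0 0.6; 0 0 0.05 0 0 0 0.6; 0 0 0 0 0 0 0.6")

```text
t: 12.92
ee_pos: [0.4935, -0.077, 0.1064]
ee_rot: [0.004, 0.581, 0.814, 0.002]
wrist_force: [1.7, 0.4, 0.4]
width: 0.803
grip_force: 0.0
```

Run:
```python
from h import *
s=robot.sense();print({k:s[k] for k in("t","wrist_force","ee_pos","ee_rot","width")})
C=cam("wrist");im=robot.get_image("wrist");H=hsv(im);b=robot.get_image("scene")[100:220,250:410]
cv2.imwrite("pics/w7.png",np.hstack([im[:300,180:480],cv2.resize(b,(400,300),interpolation=2)])[...,::-1])
r=((H[...,0]<8)|(H[...,0]>172))&(H[...,1]>140)&(H[...,2]>110)
T=[]
for a,c,l in blobs(r,15): T.append(ray(C,c,.036)[0][:2]);print("red",a,c,T[-1])
x=np.array([.325,-.946]);T=np.array(T);print("nest",T.mean(0)+.06*x,"knob",T.mean(0)-.07*x)
m=(H[...,0]>100)&(H[...,0]<125)&(H[...,1]>130)&(H[...,2]>40);m[:100]=0
for a,c,l in blobs(m,40): print("blue",a,c,ray(C,c,.081)[0])
```

```text
{'t': 12.925, 'wrist_force': array([1.658 , 0.3851, 0.4253]), 'ee_pos': array([ 0.4935, -0.077 ,  0.1064]), 'ee_rot': array([0.0043, 0.5812, 0.8138, 0.0018]), 'width': 0.8030563390206927}
red 28 [265.5357 125.4286] [ 0.4287 -0.0355]
red 28 [373.5 125.5] [ 0.5142 -0.0063]
red 17 [380.9412 277.9412] [ 0.5756 -0.1404]
red 20 [262.5 278.5] [ 0.4656 -0.1783]
nest [ 0.5155 -0.1469] knob [ 0.4733 -0.0239]
blue 3688 [319.9818 205.2324] [ 0.4895 -0.0726  0.081 ]
blue 105 [319.8286 212.3524] [ 0.4912 -0.078   0.081 ]
```

View pics/w7.png

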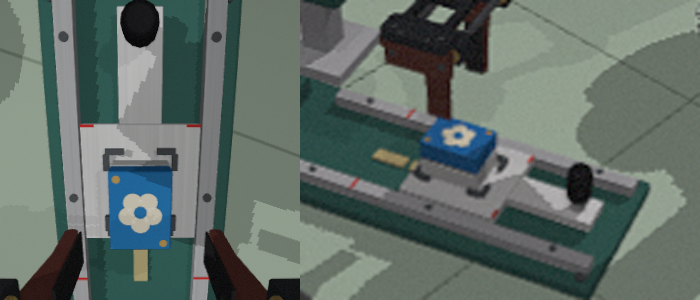

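The mould sits in the nest between the stops, with its hub at wrist (320,212). That gives (0.4912, -0.078), against a nest centre of (0.491, -0.0777). The knob is at about (0.4487, 0.0453), so I'm going there.

Emit:
move_arm(motion="-0.012 0.035 0 0 0 0 0.6; -0.014 0.04 0 0 0 0 0.6; -0.014 0.04 0 0 0 0 0.6; -0.0024 0.0068 0 0 0 0 0.6; 0 0 0 0 0 0 0.6; 0 0 0 0 0 0 0.6")

```text
t: 13.78
ee_pos: [0.4485, 0.0445, 0.1001]
ee_rot: [-0.0, 0.582, 0.813, -0.0]
wrist_force: [-0.6, 0.7, 0.3]
width: 0.795
grip_force: 0.0
```

Run:
```python
from h import *
s=robot.sense();print({k:s[k] for k in("t","wrist_force","ee_pos","ee_rot","width")})
C=cam("wrist");im=robot.get_image("wrist");cv2.imwrite("pics/w8.png",im[...,::-1]);H=hsv(im)
print("expect knob top px",project(C,[.4487,.0453,.087]))
k=(H[...,2]<38);k[260:]=0
for a,c,l in blobs(k,150): print("dark",a,c,ray(C,c,.087)[0])
```

```text
{'t': 13.775, 'wrist_force': array([-0.6196,  0.6645,  0.342 ]), 'ee_pos': array([0.4485, 0.0445, 0.1001]), 'ee_rot': array([-0.0002,  0.5816,  0.8135, -0.0005]), 'width': 0.7947280100037649}
expect knob top px [[323.9945 217.303 ]]
dark 1101 [324.3906 207.3615] [0.4465 0.0525 0.087 ]
dark 271 [256.0554 249.4244] [0.4092 0.0046 0.087 ]
dark 261 [390.2337 249.5824] [0.5036 0.0368 0.087 ]
```

Emit:
move_arm(motion="0 0.0008 -0.03 0 0 0 0.6; 0 0 -0.025 0 0 0 0.6; 0 0 -0.016 0 0 0 0.6; 0 0 0 0 0 0 0.6; 0 0 0 0 0 0 -1; 0 0 0 0 0 0 -1; 0 0 0 0 0 0 -1; 0 0 0 0 0 0 -1; 0 0 0 0 0 0 -1; 0 0 0 0 0 0 -1", force=40)

```text
t: 15.08
ee_pos: [0.449, 0.0464, 0.0298]
ee_rot: [0.0, 0.581, 0.814, 0.001]
wrist_force: [2.5, 0.7, -0.4]
width: 0.283
grip_force: 40.0
```

Emit:
move_arm(motion="0 0 0 0 0 0 -1; 0 0 0 0 0 0 -1")

```text
t: 15.32
ee_pos: [0.449, 0.0464, 0.0298]
ee_rot: [0.0, 0.581, 0.814, 0.001]
wrist_force: [4.1, 1.6, -1.0]
width: 0.281
grip_force: 40.0
```

Gripping the knob. Sliding the tray in smoothly by 0.14 m along (0.325, -0.946).

Emit:
move_arm(motion="0.0026 -0.0076 0 0 0 0 -1; 0.0046 -0.0132 0 0 0 0 -1; 0.0058 -0.017 0 0 0 0 -1; 0.0065 -0.0189 0 0 0 0 -1; 0.0065 -0.0189 0 0 0 0 -1; 0.0065 -0.0189 0 0 0 0 -1; 0.0058 -0.017 0 0 0 0 -1; 0.0039 -0.0114 0 0 0 0 -1; 0.0023 -0.0066 0 0 0 0 -1; 0.001 -0.0028 0 0 0 0 -1")

```text
t: 16.58
ee_pos: [0.4942, -0.0857, 0.0298]
ee_rot: [-0.0, 0.581, 0.814, 0.001]
wrist_force: [2.9, 3.9, 1.5]
width: 0.285
grip_force: 40.0
```

Emit:
move_arm(motion="0 0 0 0 0 0 -1; 0 0 0 0 0 0 -1")

```text
t: 16.82
ee_pos: [0.4943, -0.0861, 0.0298]
ee_rot: [0.0, 0.581, 0.814, 0.0]
wrist_force: [4.6, 1.2, 0.5]
width: 0.284
grip_force: 40.0
```

```bash
cat > chk.py <<'E'
from h import *
s=robot.sense();x=np.array([.325,-.946]);y=np.array([.946,.325]);O=np.array([.5392,-.2183])
print({k:s[k] for k in("t","ee_pos","width","wrist_force")},"F along x,y:",s["wrist_force"][:2]@x,s["wrist_force"][:2]@y,"tcp press xy",(s["ee_pos"][:2]-O)@x,(s["ee_pos"][:2]-O)@y)
for n in("top","scene"):
    C=cam(n);im=robot.get_image(n);cv2.imwrite(f"pics/{n}_c.png",im[...,::-1]);H=hsv(im)
    r=((H[...,0]<8)|(H[...,0]>172))&(H[...,1]>90)&(H[...,2]>90)
    for a,c,l in blobs(r,3,60):
        p=ray(C,c,.034)[0][:2]-O
        if abs(p@x+.07)<.07 and abs(p@y)<.09: print(n,a,c,"press x,y",p@x,p@y)
E
python3 chk.py
```

```text
{'t': 16.825, 'ee_pos': array([ 0.4943, -0.0861,  0.0298]), 'width': 0.2837025304258771, 'wrist_force': array([4.5898, 1.2327, 0.4971])} F along x,y: 0.3255149143494784 4.742586545251004 tcp press xy -0.13969350005337253 0.0005026025967008644
top 5 [429.6 258.8] press x,y -0.05968237410888432 -0.06414988302625677
scene 4 [271.   173.25] press x,y -0.0576341497909225 0.06462159153391382
```

Slide is about 0.171 now, leaving about 9 mm. I'll creep on and watch the force along x.

Emit:
move_arm(motion="0.0008 -0.0024 0 0 0 0 -1; 0.0007 -0.0019 0 0 0 0 -1; 0 0 0 0 0 0 -1; 0 0 0 0 0 0 -1")

```text
t: 17.42
ee_pos: [0.4956, -0.09, 0.0298]
ee_rot: [0.0, 0.581, 0.814, 0.0]
wrist_force: [5.1, 2.7, 0.6]
width: 0.283
grip_force: 40.0
```

Emit:
move_arm(motion="0.0005 -0.0014 0 0 0 0 -1; 0 0 0 0 0 0 -1")

```text
t: 17.68
ee_pos: [0.4961, -0.0914, 0.0298]
ee_rot: [0.0, 0.581, 0.814, 0.0]
wrist_force: [3.8, 3.7, 1.0]
width: 0.288
grip_force: 40.0
```

Emit:
move_arm(motion="0.0005 -0.0014 0 0 0 0 -1; 0 0 0 0 0 0 -1")

```text
t: 17.92
ee_pos: [0.4966, -0.093, 0.0298]
ee_rot: [0.0, 0.581, 0.814, 0.0]
wrist_force: [4.5, 2.7, 1.6]
width: 0.285
grip_force: 40.0
```

```bash
python3 chk.py
```

```text
{'t': 17.925, 'ee_pos': array([ 0.4966, -0.093 ,  0.0298]), 'width': 0.28516663443998946, 'wrist_force': array([4.5109, 2.7411, 1.5642])} F along x,y: -1.1270051453001366 5.158186142043957 tcp press xy -0.1324082128791512 0.0004833284610844285
top 6 [429.5 258.5] press x,y -0.05964623499016612 -0.06336362208897255
scene 4 [275.5 168. ] press x,y -0.058376864794290974 0.04241767135192528
scene 4 [271.   173.25] press x,y -0.0576341497909225 0.06462159153391382
```

Emit:
move_arm(motion="0.0003 -0.001 0 0 0 0 -1; 0 0 0 0 0 0 -1; 0 0 0 0 0 0 -1")

```text
t: 18.4
ee_pos: [0.4972, -0.0945, 0.0298]
ee_rot: [0.001, 0.581, 0.814, -0.0]
wrist_force: [5.9, 1.7, -0.2]
width: 0.284
grip_force: 40.0
```

```bash
python3 chk.py
python3 - <<'E'
from h import *
im=robot.get_image("scene");x=np.array([.325,-.946]);y=np.array([.946,.325]);O=np.array([.5392,-.2183])
t=robot.get_image("top")
cv2.imwrite("pics/s9.png",np.hstack([cv2.resize(im[150:190,240:310],(560,320),interpolation=2),cv2.resize(t[240:270,410:432],(235,320),interpolation=2)])[...,::-1])
C=cam("scene")
for d in(-.004,-.002,0,.002): print(d,[project(C,[*(O+(-.06+d)*x+yy*y),z])[0] for yy,z in((.045,.036),(.061,.032))])
F=[]
for i in range(3): robot.get_image("wrist");F.append(robot.sense()["wrist_force"][:2]@x)
print(F)
E
```

```text
{'t': 18.4, 'ee_pos': array([ 0.4972, -0.0945,  0.0298]), 'width': 0.2837827526920976, 'wrist_force': array([ 5.927 ,  1.6758, -0.1806])} F along x,y: 0.34091503163609604 6.151557429539743 tcp press xy -0.1307348419828047 0.00047332248802155023
top 6 [429.5 258.5] press x,y -0.05964623499016612 -0.06336362208897255
scene 4 [275.   167.75] press x,y -0.056740208508885545 0.04212855355028436
scene 4 [271.   173.25] press x,y -0.0576341497909225 0.06462159153391382
-0.004 [array([276.8737, 168.675 ]), array([273.9387, 173.6779])]
-0.002 [array([276.1923, 168.4521]), array([273.255 , 173.4514])]
0 [array([275.5115, 168.2294]), array([272.5719, 173.2251])]
0.002 [array([274.8314, 168.007 ]), array([271.8895, 172.999 ])]
[np.float64(1.4585950690297602), np.float64(0.952976993469887), np.float64(1.0445031185477545)]
```

View pics/s9.png

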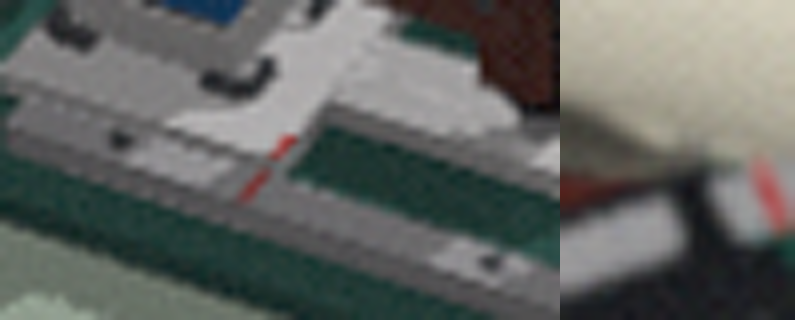

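The crop shows the tray's red mark at (285,148) meeting the rail's mark at (255,188) in one line. The last 1 mm command moved 1.7 mm and the force turned to a forward pull, so the ball is dropping in. Nudging another 0.6 mm to centre it.

Emit:
move_arm(motion="0.0002 -0.0006 0 0 0 0 -1; 0 0 0 0 0 0 -1; 0 0 0 0 0 0 -1; 0 0 0 0 0 0 -1")

```text
t: 19.25
ee_pos: [0.4976, -0.0957, 0.0298]
ee_rot: [0.001, 0.581, 0.814, -0.0]
wrist_force: [6.2, -1.8, -0.6]
width: 0.286
grip_force: 40.0
```

Run:
```python
from h import *
x=np.array([.325,-.946]);O=np.array([.5392,-.2183]);F=[];P=[]
for i in range(5):
    robot.get_image("wrist");s=robot.sense();F.append(s["wrist_force"][:2]@x);P.append((s["ee_pos"][:2]-O)@x)
print(np.array(F),np.array(P),s["t"],s["qd"])
```

```text
[2.6017 2.9697 3.5283 2.9089 3.6874] [-0.1295 -0.1295 -0.1295 -0.1295 -0.1295] 19.5 [ 0.0009 -0.0004 -0.001   0.0006  0.0001 -0.0006]
```

Emit:
move_arm(motion="0.0002 -0.0006 0 0 0 0 -1; 0 0 0 0 0 0 -1; 0 0 0 0 0 0 -1; 0 0 0 0 0 0 -1")

```text
t: 20.0
ee_pos: [0.4977, -0.096, 0.0298]
ee_rot: [0.001, 0.581, 0.814, -0.0]
wrist_force: [4.5, 0.5, -1.1]
width: 0.287
grip_force: 40.0
```

```bash
cat > f.py <<'E'
from h import *
x=np.array([.325,-.946]);O=np.array([.5392,-.2183]);F=[];P=[]
for i in range(5):
    robot.get_image("wrist");s=robot.sense();F.append(s["wrist_force"][:2]@x);P.append((s["ee_pos"][:2]-O)@x)
print(np.array(F),np.array(P),s["t"])
E
python3 f.py
```

```text
[0.9279 3.1415 1.6046 1.4933 1.0347] [-0.1292 -0.1292 -0.1292 -0.1292 -0.1292] 20.25
```

Emit:
move_arm(motion="0.0001 -0.0003 0 0 0 0 -1; 0 0 0 0 0 0 -1; 0 0 0 0 0 0 -1; 0 0 0 0 0 0 -1")

```text
t: 20.75
ee_pos: [0.4977, -0.0961, 0.0298]
ee_rot: [0.001, 0.581, 0.814, -0.0]
wrist_force: [5.3, 0.4, -0.5]
width: 0.285
grip_force: 40.0
```

```bash
python3 f.py; python3 chk.py
```

```text
[ 1.3615  1.1708  0.7335  1.1313 -0.0957] [-0.129  -0.1291 -0.1291 -0.1291 -0.129 ] 21.0
{'t': 21.0, 'ee_pos': array([ 0.4977, -0.0961,  0.0298]), 'width': 0.28497598327898777, 'wrist_force': array([4.7474, 1.7322, 0.1577])} F along x,y: -0.09571274850674683 5.053999000582433 tcp press xy -0.12904861732353673 0.0004810875626163533
top 6 [405.3333 258.    ] press x,y -0.11755067001118095 -0.042665072774380135
top 7 [429.2857 258.1429] press x,y -0.05983298180654381 -0.062350414092724724
scene 4 [271.   173.25] press x,y -0.0576341497909225 0.06462159153391382
```

The force along x is now near zero and the tray is resting in the notch with the knob gripped at 40 N. Handing in.

```bash
python3 -c "
from bench import robot
print(robot.finish_job())"
```

```text
the job is handed in; nothing more can be done
None
```

The job is handed in: the blue mould is in the nest, the tray is resting in the notch with the red marks in line, and the gripper still holds the knob at 40 N; the pink mould, glue bottle and tub were not touched, and the hand-in gave no pass or fail result.

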